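# Tip the moisture analyser's hood shut and start the drying run

## Robot

A 7-joint arm with a two-finger parallel gripper is mounted at the origin on the work surface. World frame = base frame: x ahead of the robot, y to its left, z up, the work surface at z = 0. Lengths are in m, angles in rad, forces in N, time in s.
With the tool pointing down it reaches from about 0.4 to 0.875 m from the base axis. Payload 6.5 kg.
Tool frame: the origin (TCP) lies midway between the tips of the shut fingers; the grasp point (between the pads) lies 19 mm behind it (arm.grip_point_offset is the z of the grasp point in the tool frame, in m); z points along the fingers, y is the line along which they close (so a half turn about z gives the same grasp; the last joint's range is limited). The gripper opens to 88 mm and grips with 3 to 60 N. Pads are 18 mm wide; open, the fingers measure 123 mm over their backs; the gripper's body (75 mm by 187 mm) begins 45 mm behind the grasp point.
Start: joints at [-1.185, 0.536, -0.004, 1.538, 0.003, 1.067, -0.071], TCP at [0.284, 0.585, 0.239] pointing down, gripper open.
Joint ranges: [-2.7, 2.7], [-0.37, 2.16], [-1.27, 1.26], [0.24, 2.4], [-1.31, 4.45], [0.19, 1.91], [-2.76, 2.76]. Speed limits (rad/s): [2.39, 2.39, 3.14, 3.14, 3.14, 3.14, 3.14].

## Interface

Orientations are given as a rotation vector (axis times angle).
In Python, from station import arm gives the robot as it stands.
- The arm moves only by the tool apply_moves, never from a script. Its argument "motion" is one flat list of numbers, 7 for each row, row after row: the shift along the tool's x, y, z in cm, then the turn, a rotation vector about the tool's x, y, z in rad, then the finger opening in cm, from 0 to 8.81. In form: [dx, dy, dz, wx, wy, wz, fingers, dx, dy, dz, wx, wy, wz, fingers, ...]. A call has exactly 8 rows; each row shifts and turns the commanded pose from where the row before left it, along the tool's axes as they then stand; what a row does not reach is not made up. A row lasts 1/8 s, in which the tool goes at most 62.5 mm and 10.7 degrees, less where a joint would pass 70% of its speed; a pose out of reach is approached as far as the arm can. A call with a gripper value outside its range is refused whole. The fingers move at their own pace and stop on an object; "newtons" is the grip in N (left out, the last holds). Time passes only in rows, so rows that do not move let the fingers close, or fill a call up. It gives the time, the measured TCP pose, the force, the opening and the grip force at its end, in the units of the state.
- arm.state(): the state, without advancing time (a new reading comes with each control period).
- arm.get_image(name): name is "side" or "top" or "wrist"; returns the picture (400x640x3 uint8, red, green, blue); there is no depth.
- arm.camera_model(name): a dict with "intrinsics" (3x3 intrinsics, pixels), "k1" (the pictures are not rectified: a ray, as slopes to the right and down, at radius r is drawn at 1 + k1 r^2 times it, then the intrinsics apply), "R" (3x3) and "t" (3): a world point X has camera coordinates R X + t; the wrist camera has in their place "tool_from_camera" (4x4, takes a point from camera to tool coordinates, whose origin is the TCP and whose axes are the flange's). Camera axes: x right, y down, z forward; pixel columns grow to the right and rows downward; lengths in m; the calibration is good to about 2 mm. A picture is of the moment at which its call begins: read the wrist's pose just before it. camera_model takes no time and is no camera call.
- arm.sign_off(): hands the job in; it is judged then, once.
The state is a dict: "time_s": time; "joints": joint angles; "dq": joint speeds; "joint_torque": joint torques, N m; "tcp_pos": TCP position; "ee_rot": TCP orientation; "force": force on the tool from outside, world axes, zero at the start; "torque": the same for the moment, N m; "width": opening from 0.0 (shut) to 1.0 (fully open); "grip_force": force on a finger pad.
Only numpy, scipy, OpenCV 4.12 (cv2) and the standard library are available. Lean on these libraries where they do the work, as an engineer would, in place of code of your own. Each camera call takes 0.05 s, during which the arm holds its last target. There are 200 camera calls.

## Task

The sample is in place in the moisture analyser. With the fingertips, push its tipped-back hood over until it is fully shut, without letting it slam, and then press the wide start key so that the drying run begins. Only push and press: do not take the hood's tab between the fingers, do not lift anything, press no other key, and leave the sample pan and the things around the analyser where they are.

Things in the scene. Friction and masses are not known exactly. Their poses are not given: they have to be found in the camera images.
- analyser: White moisture analyser, fixed to the bench; base 340 long (x), 210 wide (y). Origin: centre of its underside. Its -x is the front (sloped panel with display and keys), +x the rear (hood hinge), z up. Flat deck 75 high from x = 0 to +170; from x = 0 the panel slopes down to 30 high at x = -170 (14.8 degrees). Its front points roughly to the robot's right (-y), within 30 degrees.
- hood (a joint): Hinge of the heating hood, rad: 0 = fully shut, grows as it tips back to the rear; starts 0.5 to 0.8, stop at 1.05. The hood is a white barrel, 110 diameter, open below, flat top 174 above the hinge line when shut, about 0.7 kg. Friction (0.3 N m) and a damper hold it where it is left; in the last 0.1 rad it may sink shut slowly by itself. 2 to 5 N near the top moves it.
- hood_hinge (a point): Middle of the hinge line of the hood; the line runs along the analyser's y. It lies at (135, 0, 85) in the analyser's frame and does not move.
- hood_rear_rim (a point): Rearmost point of the hood's top edge, where the barrel's rear wall meets its flat top. With the hood shut it is 174 above and 10 in front of the hinge line; it moves with the hood. The straight rear wall runs from here down towards the hinge; the barrel's axis lies 55 in front of it. Free space behind.
- hood_tab (a point): Centre of the outer part of the tab, a plate 28 long, 30 wide, 9 thick that sticks out 26 from the front of the barrel. With the hood shut it lies 134 in front of and 140 above the hinge line; it moves with the hood.
- start_key (a joint): Travel of the start key in m: 0 = up, 0.004 = fully down, square to the sloped panel. Spring: about 2 N to begin, 4.5 N fully down; it springs back. It counts as pressed beyond 0.0025.
- start_key_top (a point): Middle of the top of the start key, the one wide rectangular key (24 by 44) on the panel's front edge, on the analyser's -y side; it stands 7 above the panel, at (-142, -52) in the analyser's x, y. It moves with the key.
- tare_key (a joint): Travel of the nearer of the two small round keys (16 diameter, 7 high), 82 from the start key's centre along the analyser's +y; 0 = up, 0.004 = down. Not to be pressed.
- menu_key (a joint): Travel of the other small round key, 114 from the start key's centre along the analyser's +y; 0 = up, 0.004 = down. Not to be pressed.
- sample_pan: Loose shallow aluminium pan, 88 diameter, 9 high, with white pellets, lying 80 above the bench on the pan support under the hood, at (70, 0) in the analyser's frame. Origin: centre of its underside. To be left alone.
- jar: Loose closed sample jar, 68 diameter, about 82 high, standing beside the analyser on its -y side. Origin: centre of its underside. To be left alone.
- wash_bottle: Loose white wash bottle, 56 diameter, 183 high with its bent spout (reaching 48 out from its axis), standing beside the analyser's rear half on its -y side. Origin: centre of its underside. To be left alone.
- pan_stack: Loose stack of spare aluminium pans, 90 diameter, 23 high, on the bench in front of the analyser, on its +y side. Origin: centre of its underside. To be left alone.
- printer: Loose small white receipt printer, 125 by 85, 62 high, on the bench in front of the analyser, on its -y side. Origin: centre of its underside. To be left alone.

How it is judged:
On the way, in this order (a step that is already met when the one before it is completed fails the run):
1. the hood is pushed fully shut (value of joint hood below 0.025 rad), for 0.2 s.
2. the start key is pressed with the hood shut (value of joint start_key above 0.0025 m and value of joint hood below 0.025 rad), for 0.05 s.
At the end, for the whole second after the job is handed in: The hood is fully shut (within 0.025 rad), the start key has been pressed after that and is up again, the other keys are up, the sample pan still lies on its support within 6 mm of where it was, and the jar, wash bottle, pan stack and printer are within 20 mm of where they were (value of joint hood below 0.025 rad and value of joint each of start_key, tare_key, menu_key below 0.001 m and z of sample_pan in the frame of analyser between 0.076 and 0.084 m and distance of sample_pan from where it was at the start of the episode below 0.006 m and distance of each of jar, wash_bottle, pan_stack, printer from where it was at the start of the episode below 0.02 m); the robot touches nothing.
It fails at once if the hood slams: it meets its seat faster than 1.8 rad/s (about 0.3 m/s at its top) (value of joint hood below 0.1 rad and velocity of joint hood below -1.8 rad/s).
It fails at once if the hood is tipped further back, past 0.95 rad, or its tab is taken between the fingers (value of joint hood above 0.95 rad or distance between the grasp point and hood_tab below 0.01 m).
It fails at once if the start key is pressed while the hood is open, or another key is pressed ((value of joint start_key above 0.0025 m and value of joint hood above 0.05 rad) or value of joint any of tare_key, menu_key above 0.0025 m).
It fails at once if the sample pan is disturbed (distance of sample_pan from where it was at the start of the episode above 0.008 m).
It fails at once if a bystander is moved, lifted or knocked over (distance of any of jar, wash_bottle, pan_stack, printer from where it was at the start of the episode above 0.02 m or angle between any of jar, wash_bottle's own z axis and vertical above 0.5 rad).
It also fails if it takes over 54 s, if anything falls off the work surface, if the arm or the gripper's body presses on something with over 40 N, if the wrist force passes 120 N, or if a joint passes its speed limit or range.

## Working session

There is one attempt and no reset: what is moved stays moved. The work goes in short steps, Python scripts to look and compute and a tool call to move; the robot and the scene stay as the last step left them, time stands still between calls to the robot, and variables do not carry over. Pictures are saved under pics/ and viewed, at most 10 in all, crops included, and the job is handed in when it is done.

Besides the shell and the picture viewer there is one more tool, called as a command line: name --argument value ..., lists and objects as JSON in quotes. apply_moves: Moves the arm, as the interface text tells. Its arguments: {"type":"object","properties":{"motion":{"type":"array"},"newtons":{"type":"number"}},"required":["motion"]}

```bash
mkdir -p pics; ls; python3 - <<'E'
from station import arm
import cv2, numpy as np
s=arm.state(); print(s['time_s'],s['tcp_pos'],s['ee_rot'],s['width'])
for n in ("side","top"):
    im=arm.get_image(n); cv2.imwrite(f"pics/{n}0.png",im[:,:,::-1]); m=arm.camera_model(n)
    print(n,m['intrinsics'],m['k1'],m['R'],m['t'])
E
```

```text
pics
0.0 [0.28354862 0.58422911 0.23785597] [-7.03596009e-01 -3.06153503e+00  2.63397201e-03] 0.9993969379066698
side [[419.88390583   0.         313.12386807]
 [  0.         419.88390583 203.76389779]
 [  0.           0.           1.        ]] -0.10509910408365203 [[ 0.99573165 -0.09167184 -0.01071208]
 [-0.06932873 -0.66628332 -0.7424689 ]
 [ 0.06092621  0.74004244 -0.66979488]] [-0.51115861  0.07521279  1.19973148]
top [[395.46726512   0.         325.23320981]
 [  0.         395.46726512 207.02534219]
 [  0.           0.           1.        ]] 0.032408896626689804 [[ 0.02418855 -0.99968593 -0.00655429]
 [-0.98149527 -0.02250165 -0.19015972]
 [ 0.18995251  0.0110327  -0.98173129]] [-0.12516791  0.55152887  1.03019751]
```

View pics/side0.png

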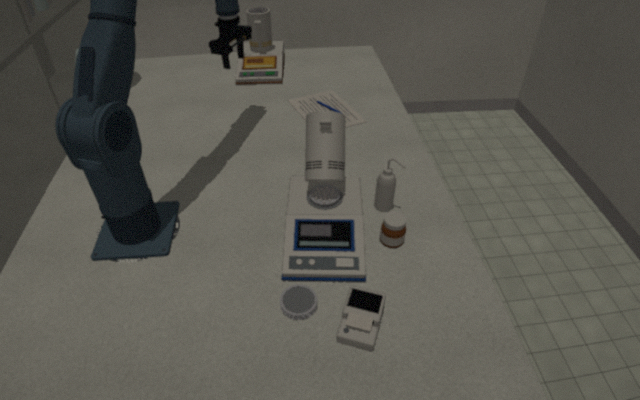

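View pics/top0.png

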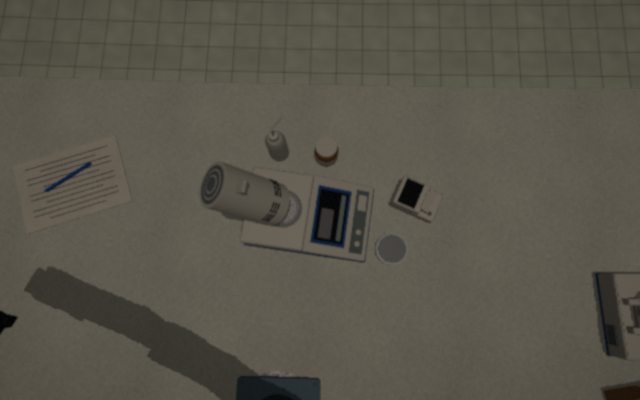

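```bash
python3 - <<'E'
import cv2
for n,(x0,y0,x1,y1,k) in dict(top=(190,115,450,275,3),side=(265,95,425,295,3)).items():
    c=cv2.imread(f"pics/{n}0.png")[y0:y1,x0:x1]
    c=cv2.resize(cv2.convertScaleAbs(c,alpha=1.5),None,fx=k,fy=k,interpolation=cv2.INTER_CUBIC)
    for i in range(0,c.shape[1],60): cv2.putText(c,str(x0+i//k),(i,10),0,.35,(0,255,255),1); cv2.line(c,(i,12),(i,18),(0,255,255))
    for i in range(0,c.shape[0],60): cv2.putText(c,str(y0+i//k),(0,i+4),0,.35,(0,255,255),1)
    cv2.imwrite(f"pics/{n}0c.png",c)
E
```

```text
(no output)
```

View pics/top0c.png

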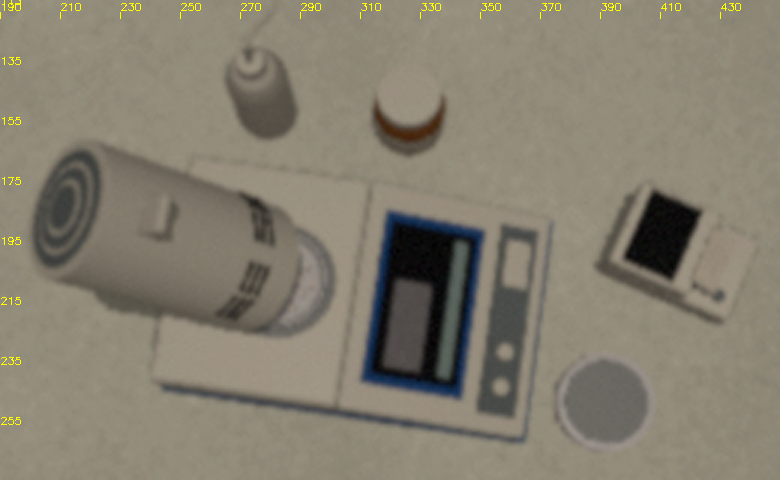

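View pics/side0c.png

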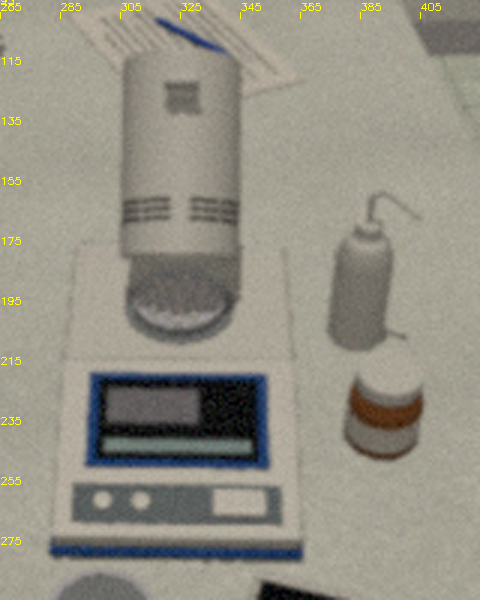

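```bash
cat > geo.py <<'E'
import numpy as np
from station import arm
from scipy.spatial.transform import Rotation as Ro
def proj(n,X):
    m=arm.camera_model(n); c=m['R']@np.asarray(X)+m['t']; u=c[:2]/c[2]; u=u*(1+m['k1']*(u@u))
    return m['intrinsics'][:2,:2]@u+m['intrinsics'][:2,2]
def hood(th,f,u,y=0):  # f in front of, u above hinge when shut
    c,s=np.cos(th),np.sin(th); return np.array([.135-f*c+u*s,y,.085+u*c+f*s])
def world(p,X): return Ro.from_euler('z',p[2]).apply(X)+[p[0],p[1],0]
E
python3 - <<'E'
from geo import *
from scipy.optimize import least_squares
K=.0444
O=[('top',(362,203),(-.142,-.052,K)),('top',(358.3,232),(-.142,.03,K)),('top',(357,243.7),(-.142,.062,K)),
('top',(313.3,176.5),(0,-.105,.075)),('top',(302.7,251),(0,.105,.075)),('top',(373.7,187.7),(-.17,-.105,.03)),('top',(364.7,261.5),(-.17,.105,.03)),
('top',(254,167.5),(.17,-.105,.075)),('top',(241,242),(.17,.105,.075)),
('side',(344.7,262.3),(-.142,-.052,K)),('side',(311.7,261.7),(-.142,.03,K)),('side',(299,261.7),(-.142,.062,K)),
('side',(286,214.5),(0,.105,.075)),('side',(364,215),(0,-.105,.075)),('side',(365.7,276),(-.17,-.105,.03)),('side',(282,275.3),(-.17,.105,.03))]
f=lambda p:np.concatenate([proj(n,world(p,X))-u for n,u,X in O])
r=least_squares(f,[.5,0,1.5],loss='soft_l1'); p=r.x; print(p); print(f(p).reshape(-1,2).round(1).tolist())
g=lambda t,f_,u_,uv:proj('top',world(p,hood(t[0],f_,u_)))-uv
for f_,u_,uv in ((.065,.174,(212,184.3)),(.134,.140,(244,187))):
    t=least_squares(g,[.6],args=(f_,u_,uv)); print(t.x,t.fun)
th=least_squares(g,[.6],args=(.065,.174,(212,184.3))).x[0]
for n,X in dict(rim=hood(th,.01,.174),rimshut=hood(0,.01,.174),mid=hood(th,.01,.15),hinge=hood(th,0,0),tab=hood(th,.134,.14),key=[-.142,-.052,K]).items(): print(n,world(p,X).round(4))
print(world(p,[[-1,0,0]])-world(p,[[0,0,0]]))
for n in('top','side'): print(n,[proj(n,world(p,hood(th,.01,.174))).round(1),proj(n,world(p,hood(th,.12,.174))).round(1)])
s=arm.state(); print(Ro.from_rotvec(s['ee_rot']).as_matrix().round(3))
E
```

```text
[ 0.53579639 -0.0683585   1.45731027]
[[0.7, -0.6], [0.9, -0.4], [0.7, -0.5], [0.9, -2.2], [0.1, -0.1], [0.7, -1.2], [0.9, -0.7], [-1.3, -1.4], [-2.0, 0.1], [-0.7, -0.0], [-0.5, 0.3], [-0.6, 0.2], [-1.4, -0.7], [-1.6, -0.6], [-0.2, -1.1], [-1.3, -1.2]]
[0.77309308] [-0.01979525  0.69148667]
[0.74979247] [-0.00524019  0.03817176]
rim [0.564  0.1794 0.2165]
rimshut [0.55   0.0558 0.259 ]
mid [0.5621 0.1627 0.1993]
hinge [0.5511 0.0658 0.085 ]
tab [0.5513 0.0676 0.2788]
key [ 0.5714 -0.2153  0.0444]
[[-0.11324261 -0.99356737  0.        ]]
top [array([200.1, 186.8]), array([224.9, 183. ])]
side [array([324. , 120.2]), array([324.1, 110.4])]
[[-0.9    0.437 -0.001]
 [ 0.437  0.9   -0.001]
 [-0.    -0.002 -1.   ]]
```

```bash
cat >> geo.py <<'E'
P=[.5358,-.0684,1.4573]
def tool(tilt):  # tool z tilted forward (analyser -x) by tilt from straight down; tool y along analyser -y
    a=world(P,np.eye(3))-world(P,np.zeros((1,3)));f=-a[0];y=-a[1];z=np.sin(tilt)*f-np.cos(tilt)*a[2]
    return Ro.from_matrix(np.c_[np.cross(y,z),y,z])
def rows(target,tilt,n,p0=None,R0=None):
    s=arm.state(); p=np.array(s['tcp_pos']) if p0 is None else np.array(p0); R=Ro.from_rotvec(s['ee_rot']) if R0 is None else R0
    w=((R.inv()*tool(tilt)).as_rotvec()/n).round(3); d=(np.asarray(target)-p)/n
    for i in range(n):
        t=(R.inv().apply(d)*100).round(1); print([*t.tolist(),*w.tolist(),0]); R=R*Ro.from_rotvec(w)
    print('at',s['time_s'],p,'force',s['force'].round(1) if hasattr(s['force'],'round') else s['force'],'target',np.round(target,3))
    return np.asarray(target),R
def an(p): return Ro.from_euler('z',-P[2]).apply(np.asarray(p)-[P[0],P[1],0])
E
python3 - <<'E'
from geo import *
rows([.572,.25,.24],.35,16)
E
```

```text
[-2.5, -1.1, -0.0, 0.013, -0.019, 0.076, 0]
[-2.6, -0.9, 0.1, 0.013, -0.019, 0.076, 0]
[-2.7, -0.7, 0.1, 0.013, -0.019, 0.076, 0]
[-2.7, -0.5, 0.2, 0.013, -0.019, 0.076, 0]
[-2.7, -0.3, 0.2, 0.013, -0.019, 0.076, 0]
[-2.7, -0.1, 0.3, 0.013, -0.019, 0.076, 0]
[-2.7, 0.1, 0.3, 0.013, -0.019, 0.076, 0]
[-2.7, 0.4, 0.4, 0.013, -0.019, 0.076, 0]
[-2.7, 0.6, 0.4, 0.013, -0.019, 0.076, 0]
[-2.6, 0.8, 0.5, 0.013, -0.019, 0.076, 0]
[-2.5, 1.0, 0.5, 0.013, -0.019, 0.076, 0]
[-2.4, 1.2, 0.5, 0.013, -0.019, 0.076, 0]
[-2.3, 1.4, 0.6, 0.013, -0.019, 0.076, 0]
[-2.2, 1.5, 0.6, 0.013, -0.019, 0.076, 0]
[-2.1, 1.7, 0.6, 0.013, -0.019, 0.076, 0]
[-1.9, 1.9, 0.6, 0.013, -0.019, 0.076, 0]
at 0.1 [0.28359145 0.58428702 0.23793936] force [ 0.3  0.6 -1. ] target [0.572 0.25  0.24 ]
```

apply_moves --motion '[-2.5, -1.1, 0, 0.013, -0.019, 0.076, 0, -2.6, -0.9, 0.1, 0.013, -0.019, 0.076, 0, -2.7, -0.7, 0.1, 0.013, -0.019, 0.076, 0, -2.7, -0.5, 0.2, 0.013, -0.019, 0.076, 0, -2.7, -0.3, 0.2, 0.013, -0.019, 0.076, 0, -2.7, -0.1, 0.3, 0.013, -0.019, 0.076, 0, -2.7, 0.1, 0.3, 0.013, -0.019, 0.076, 0, -2.7, 0.4, 0.4, 0.013, -0.019, 0.076, 0]' --newtons 20

```text
time_s: 1.1
tcp_pos: [0.4272, 0.4169, 0.2388]
ee_rot: [1.529, 2.594, -0.203]
force: [0.7, -0.2, 0.1]
width: 0.118
grip_force: 0.0
```

apply_moves --motion '[-2.7, 0.6, 0.4, 0.013, -0.019, 0.076, 0, -2.6, 0.8, 0.5, 0.013, -0.019, 0.076, 0, -2.5, 1.0, 0.5, 0.013, -0.019, 0.076, 0, -2.4, 1.2, 0.5, 0.013, -0.019, 0.076, 0, -2.3, 1.4, 0.6, 0.013, -0.019, 0.076, 0, -2.2, 1.5, 0.6, 0.013, -0.019, 0.076, 0, -2.1, 1.7, 0.6, 0.013, -0.019, 0.076, 0, -1.9, 1.9, 0.6, 0.013, -0.019, 0.076, 0]'

```text
time_s: 2.1
tcp_pos: [0.573, 0.251, 0.2399]
ee_rot: [2.152, 1.918, -0.371]
force: [-0.2, 0.2, 0.4]
width: 0.002
grip_force: 0.0
```

```bash
cat >> geo.py <<'E'
def push(th,t=.35):
    r=hood(th,.01,.174); return world(P,r+.018*np.array([-np.sin(t),0,-np.cos(t)])+.010*np.array([np.cos(t),0,-np.sin(t)]))
E
python3 - <<'E'
from geo import *
a=rows(push(.85),.35,4)
for t in np.arange(.8,-.01,-.05): a=rows(push(t),.35,1,*a)
E
```

```text
[-0.9, -0.0, 1.7, 0.001, -0.001, -0.001, 0]
[-0.9, -0.0, 1.7, 0.001, -0.001, -0.001, 0]
[-0.9, -0.0, 1.7, 0.001, -0.001, -0.001, 0]
[-0.9, -0.0, 1.7, 0.001, -0.001, -0.001, 0]
at 2.1 [0.57295651 0.2510271  0.23985269] force [-0.2  0.2  0.4] target [0.566 0.192 0.187]
[-0.8, -0.0, -0.4, 0.001, 0.001, 0.002, 0]
at 2.1 [0.56551126 0.19225665 0.18701218] force [-0.2  0.2  0.4] target [0.565 0.186 0.193]
[-0.8, 0.0, -0.3, 0.0, 0.0, -0.0, 0]
at 2.1 [0.56480115 0.18602693 0.19306284] force [-0.2  0.2  0.4] target [0.564 0.18  0.199]
[-0.8, 0.0, -0.3, 0.0, 0.0, -0.0, 0]
at 2.1 [0.56405769 0.17950453 0.19879256] force [-0.2  0.2  0.4] target [0.563 0.173 0.204]
[-0.8, 0.0, -0.2, 0.0, 0.0, -0.0, 0]
at 2.1 [0.56328272 0.17270575 0.20418703] force [-0.2  0.2  0.4] target [0.562 0.166 0.209]
[-0.9, 0.0, -0.2, 0.0, 0.0, -0.0, 0]
at 2.1 [0.56247819 0.1656476  0.20923276] force [-0.2  0.2  0.4] target [0.562 0.158 0.214]
[-0.9, 0.0, -0.1, 0.0, 0.0, -0.0, 0]
at 2.1 [0.56164611 0.15834771 0.21391713] force [-0.2  0.2  0.4] target [0.561 0.151 0.218]
[-0.9, 0.0, -0.1, 0.0, 0.0, -0.0, 0]
at 2.1 [0.56078
[... 658 characters left out ...]
.23384606] force [-0.2  0.2  0.4] target [0.555 0.102 0.236]
[-0.9, 0.0, 0.2, 0.0, 0.0, -0.0, 0]
at 2.1 [0.555232   0.10207682 0.23572711] force [-0.2  0.2  0.4] target [0.554 0.094 0.237]
[-0.8, 0.0, 0.2, 0.0, 0.0, -0.0, 0]
at 2.1 [0.554259   0.09354072 0.23718059] force [-0.2  0.2  0.4] target [0.553 0.085 0.238]
[-0.8, 0.0, 0.2, 0.0, 0.0, -0.0, 0]
at 2.1 [0.553279   0.08494312 0.23820286] force [-0.2  0.2  0.4] target [0.552 0.076 0.239]
[-0.8, 0.0, 0.3, 0.0, 0.0, -0.0, 0]
at 2.1 [0.55229443 0.0763055  0.23879137] force [-0.2  0.2  0.4] target [0.551 0.068 0.239]
[-0.8, 0.0, 0.3, 0.0, 0.0, -0.0, 0]
at 2.1 [0.55130776 0.06764946 0.23894465] force [-0.2  0.2  0.4] target [0.55  0.059 0.239]
```

apply_moves --motion '[-0.9, 0, 1.7, 0, 0, 0, 0, -0.9, 0, 1.7, 0, 0, 0, 0, -0.9, 0, 1.7, 0, 0, 0, 0, -0.9, 0, 1.7, 0, 0, 0, 0, -0.8, 0, -0.4, 0, 0, 0, 0, -0.8, 0, -0.3, 0, 0, 0, 0, -0.8, 0, -0.3, 0, 0, 0, 0, -0.8, 0, -0.2, 0, 0, 0, 0]'

```text
time_s: 3.1
tcp_pos: [0.5634, 0.1707, 0.2111]
ee_rot: [2.148, 1.926, -0.367]
force: [1.8, 3.6, -1.3]
width: 0.001
grip_force: 1.7
```

apply_moves --motion '[-0.9, 0, -0.2, 0, 0, 0, 0, -0.9, 0, -0.1, 0, 0, 0, 0, -0.9, 0, -0.1, 0, 0, 0, 0, -0.9, 0, -0.1, 0, 0, 0, 0, -0.9, 0, 0, 0, 0, 0, 0, -0.9, 0, 0, 0, 0, 0, 0, 0, 0, 0, 0, 0, 0, 0, 0, 0, 0, 0, 0, 0, 0]'

```text
time_s: 4.1
tcp_pos: [0.5571, 0.1207, 0.233]
ee_rot: [2.149, 1.924, -0.372]
force: [-0.6, 0.5, -0.2]
width: 0.004
grip_force: 0.0
```

```bash
python3 - <<'E'
from geo import *
import cv2
s=arm.state(); print(s['tcp_pos'],s['force'],push(.3))
ims=[]
for n,(x0,y0,x1,y1) in dict(top=(180,95,380,275),side=(255,75,405,285)).items():
    c=arm.get_image(n)[y0:y1,x0:x1,::-1]
    ims.append(cv2.resize(cv2.convertScaleAbs(c,alpha=1.6),None,fx=540/(y1-y0)*.8,fy=540/(y1-y0)*.8)[:430])
cv2.imwrite("pics/p1.png",np.hstack(ims))
for t in np.arange(.3,-.01,-.05): print(round(t,2),[proj(n,world(P,hood(t,.01,.174))).round(0) for n in('top','side')])
E
```

```text
[0.55714196 0.12073657 0.23297249] [-0.59793109  0.45671266 -0.21657346] [0.55619555 0.11053006 0.23384606]
0.3 [array([227., 187.]), array([324., 122.])]
0.25 [array([230., 187.]), array([324., 123.])]
0.2 [array([234., 188.]), array([324., 124.])]
0.15 [array([238., 188.]), array([324., 126.])]
0.1 [array([241., 189.]), array([324., 127.])]
0.05 [array([245., 189.]), array([324., 129.])]
0.0 [array([249., 190.]), array([324., 131.])]
```

View pics/p1.png

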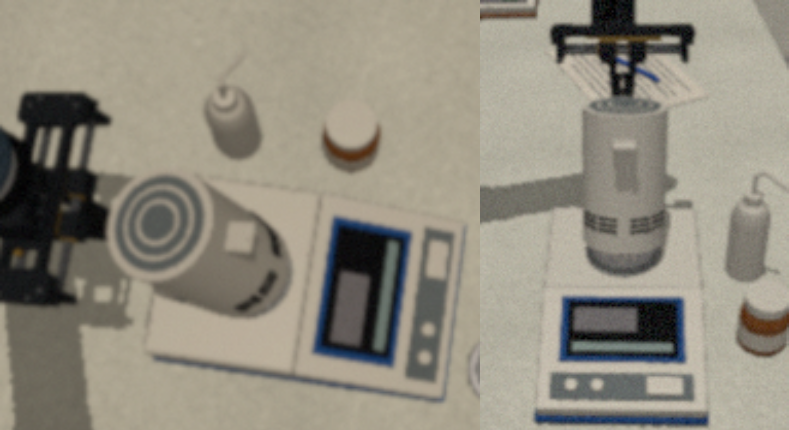

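The hood has followed to about 0.32 rad: its rear rim is at about (226, 187) in the top view, with the fingers centred behind it. I'll continue.

apply_moves --motion '[-0.9, 0, 0.1, 0, 0, 0, 0, -0.9, 0, 0.1, 0, 0, 0, 0, -0.9, 0, 0.2, 0, 0, 0, 0, -0.8, 0, 0.2, 0, 0, 0, 0, -0.6, 0, 0.2, 0, 0, 0, 0, -0.4, 0, 0.2, 0, 0, 0, 0, 0, 0, 0, 0, 0, 0, 0, 0, 0, 0, 0, 0, 0, 0]'

```text
time_s: 5.2
tcp_pos: [0.5525, 0.076, 0.239]
ee_rot: [2.148, 1.925, -0.37]
force: [0.1, 0.4, -0.8]
width: 0.006
grip_force: 0.0
```

```bash
python3 - <<'E'
from geo import *
print(an(arm.state()['tcp_pos']),an(push(0)))
E
```

```text
[ 0.14536792 -0.00024167  0.23896337] [1.28221567e-01 2.68397397e-18 2.38662313e-01]
```

apply_moves --motion '[-0.2, 0, 0.1, 0, 0, 0, 0, -0.2, 0, 0.1, 0, 0, 0, 0, -0.2, 0, 0.1, 0, 0, 0, 0, -0.2, 0, 0, 0, 0, 0, 0, -0.2, 0, 0, 0, 0, 0, 0, 0, 0, 0, 0, 0, 0, 0, 0, 0, 0, 0, 0, 0, 0, 0, 0, 0, 0, 0, 0, 0]'

```text
time_s: 6.2
tcp_pos: [0.5514, 0.067, 0.2392]
ee_rot: [2.148, 1.927, -0.368]
force: [1.3, 4.5, -5.0]
width: 0.004
grip_force: 2.7
```

apply_moves --motion '[-0.1, 0, 0, 0, 0, 0, 0, -0.1, 0, 0, 0, 0, 0, 0, -0.1, 0, 0, 0, 0, 0, 0, -0.1, 0, 0, 0, 0, 0, 0, 0, 0, 0, 0, 0, 0, 0, 0, 0, 0, 0, 0, 0, 0, 0, 0, 0, 0, 0, 0, 0, 0]'

```text
invalid input
```

apply_moves --motion '[-0.1, 0, 0, 0, 0, 0, 0, -0.1, 0, 0, 0, 0, 0, 0, -0.1, 0, 0, 0, 0, 0, 0, 0, 0, 0, 0, 0, 0, 0, 0, 0, 0, 0, 0, 0, 0, 0, 0, 0, 0, 0, 0, 0, 0, 0, 0, 0, 0, 0, 0, 0, 0, 0, 0, 0, 0, 0]'

```text
time_s: 7.2
tcp_pos: [0.5513, 0.0667, 0.2395]
ee_rot: [2.148, 1.931, -0.364]
force: [2.8, 10.1, -8.4]
width: 0.005
grip_force: 5.1
```

```bash
python3 - <<'E'
from geo import *
import cv2
s=arm.state(); print(an(s['tcp_pos']),s['force'])
ims=[]
for n,(x0,y0,x1,y1) in dict(top=(180,95,380,275),side=(255,75,405,285)).items():
    c=arm.get_image(n)[y0:y1,x0:x1,::-1]
    ims.append(cv2.resize(cv2.convertScaleAbs(c,alpha=1.6),None,fx=540/(y1-y0)*.8,fy=540/(y1-y0)*.8)[:430])
cv2.imwrite("pics/p2.png",np.hstack(ims))
for t in (.1,.05,0): print(t,[((proj(n,world(P,hood(t,*q)))-o)*k+d).round(0).tolist() for n,o,k,d in(('top',[180,95],2.4,[0,0]),('side',[255,75],2.057,[480,0])) for q in((.01,.174),(.12,.174),(.134,.14))])
E
```

```text
[ 1.36000131e-01 -8.08222877e-05  2.39499788e-01] [ 2.84483939 10.14432356 -8.42606954]
0.1 [[147.0, 225.0], [263.0, 238.0], [284.0, 248.0], [622.0, 107.0], [622.0, 148.0], [622.0, 179.0]]
0.05 [[157.0, 226.0], [273.0, 240.0], [292.0, 250.0], [622.0, 111.0], [622.0, 156.0], [622.0, 187.0]]
0 [[166.0, 227.0], [283.0, 243.0], [300.0, 252.0], [622.0, 114.0], [622.0, 164.0], [622.0, 195.0]]
```

View pics/p2.png

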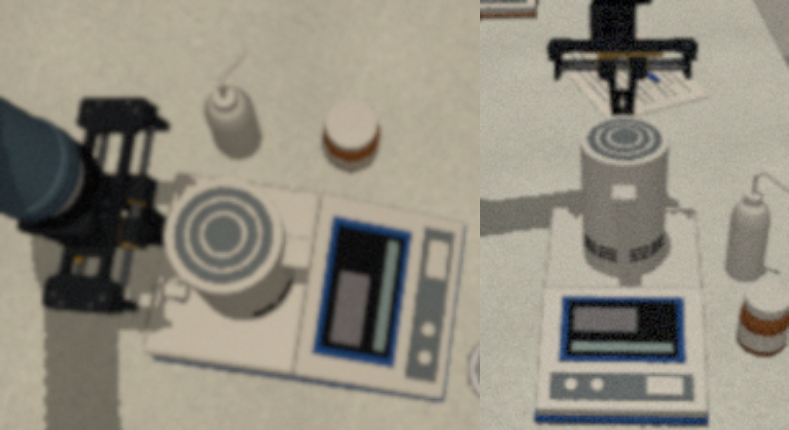

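The hood is shut: its rear rim is at (166, 232), its front at (283, 243) and its tab at (624, 191), all matching the 0-rad prediction. The arm stalled at 10 N against the seat. Next I'll back off and go over to the key.

```bash
python3 - <<'E'
from geo import *
k=np.array([-.142,-.052,.0444]); n=np.array([-np.sin(.258),0,np.cos(.258)])
s=arm.state();a=rows(np.array(s['tcp_pos'])+tool(.35).apply([.03,0,-.005]),.35,2)
a=rows([a[0][0],a[0][1]+.02,.36],.35,4,*a)
a=rows(world(P,[-.16,-.052,.34]),-.258,12,*a)
a=rows(world(P,k+.025*n),-.258,6,*a)
E
```

```text
[1.5, 0.0, -0.2, 0.004, -0.005, 0.003, 0]
[1.5, 0.0, -0.2, 0.004, -0.005, 0.003, 0]
at 7.3 [0.55126726 0.06671217 0.23949169] force [ 1.5 10.2 -8.3] target [0.555 0.096 0.234]
[-0.6, -0.1, -3.1, -0.0, 0.0, -0.0, 0]
[-0.6, -0.1, -3.1, -0.0, 0.0, -0.0, 0]
[-0.6, -0.1, -3.1, -0.0, 0.0, -0.0, 0]
[-0.6, -0.1, -3.1, -0.0, 0.0, -0.0, 0]
at 7.3 [0.55465303 0.0964155  0.23390161] force [ 1.5 10.2 -8.3] target [0.555 0.116 0.36 ]
[-2.6, 0.5, 1.1, -0.0, 0.051, -0.0, 0]
[-2.7, 0.5, 1.0, -0.0, 0.051, -0.0, 0]
[-2.8, 0.5, 0.9, -0.0, 0.051, -0.0, 0]
[-2.8, 0.5, 0.7, -0.0, 0.051, -0.0, 0]
[-2.8, 0.5, 0.6, -0.0, 0.051, -0.0, 0]
[-2.9, 0.5, 0.4, -0.0, 0.051, -0.0, 0]
[-2.9, 0.5, 0.3, -0.0, 0.051, -0.0, 0]
[-2.9, 0.5, 0.1, -0.0, 0.051, -0.0, 0]
[-2.9, 0.5, 0.0, -0.0, 0.051, -0.0, 0]
[-2.9, 0.5, -0.1, -0.0, 0.051, -0.0, 0]
[-2.9, 0.5, -0.3, -0.0, 0.051, -0.0, 0]
[-2.9, 0.5, -0.4, -0.0, 0.051, -0.0, 0]
at 7.3 [0.55465303 0.1164155  0.36      ] force [ 1.5 10.2 -8.3] target [ 0.569 -0.233  0.34 ]
[-1.0, 0.0, 4.4, -0.0, -0.001, -0.0, 0]
[-1.0, 0.0, 4.4, -0.0, -0.001, -0.0, 0]
[-1.0, 0.0, 4.4, -0.0, -0.001, -0.0, 0]
[-1.0, 0.0, 4.4, -0.0, -0.001, -0.0, 0]
[-1.0, 0.0, 4.4, -0.0, -0.001, -0.0, 0]
[-1.0, 0.0, 4.4, -0.0, -0.001, -0.0, 0]
at 7.3 [ 0.56934499 -0.23325974  0.34      ] force [ 1.5 10.2 -8.3] target [ 0.571 -0.222  0.069]
```

apply_moves --motion '[1.5, 0, -0.2, 0, 0, 0, 0, 1.5, 0, -0.2, 0, 0, 0, 0, -0.6, -0.1, -3.1, 0, 0, 0, 0, -0.6, -0.1, -3.1, 0, 0, 0, 0, -0.6, -0.1, -3.1, 0, 0, 0, 0, -0.6, -0.1, -3.1, 0, 0, 0, 0, 0, 0, 0, 0, 0, 0, 0, 0, 0, 0, 0, 0, 0, 0]'

```text
time_s: 8.3
tcp_pos: [0.5514, 0.1116, 0.3582]
ee_rot: [2.148, 1.924, -0.372]
force: [0.2, -0.4, 0.2]
width: 0.006
grip_force: 0.0
```

apply_moves --motion '[-2.6, 0.5, 1.1, 0, 0.051, 0, 0, -2.7, 0.5, 1.0, 0, 0.051, 0, 0, -2.8, 0.5, 0.9, 0, 0.051, 0, 0, -2.8, 0.5, 0.7, 0, 0.051, 0, 0, -2.8, 0.5, 0.6, 0, 0.051, 0, 0, -2.9, 0.5, 0.4, 0, 0.051, 0, 0, -2.9, 0.5, 0.3, 0, 0.051, 0, 0, -2.9, 0.5, 0.1, 0, 0.051, 0, 0]'

```text
time_s: 9.3
tcp_pos: [0.5657, -0.1232, 0.3445]
ee_rot: [-2.309, -2.069, -0.076]
force: [-1.0, 0.2, 0.3]
width: 0.005
grip_force: 0.0
```

apply_moves --motion '[-2.9, 0.5, 0, 0, 0.051, 0, 0, -2.9, 0.5, -0.1, 0, 0.051, 0, 0, -2.9, 0.5, -0.3, 0, 0.051, 0, 0, -2.9, 0.5, -0.4, 0, 0.051, 0, 0, 0, 0, 0, 0, 0, 0, 0, 0, 0, 0, 0, 0, 0, 0, 0, 0, 0, 0, 0, 0, 0, 0, 0, 0, 0, 0, 0, 0]'

```text
time_s: 10.3
tcp_pos: [0.5741, -0.2386, 0.338]
ee_rot: [-2.196, -1.974, -0.3]
force: [0.5, 0.5, 0.2]
width: 0.004
grip_force: 0.0
```

```bash
python3 - <<'E'
from geo import *
import cv2
s=arm.state();print(s['joints'])
k=np.array([-.142,-.052,.0444]); n=np.array([-np.sin(.258),0,np.cos(.258)])
a=rows(world(P,k+.03*n),-.258,7)
im=arm.get_image('wrist'); cv2.imwrite('pics/w1.png',cv2.convertScaleAbs(im[:,:,::-1],alpha=1.5))
m=arm.camera_model('wrist'); T=np.linalg.inv(m['tool_from_camera'])
R=Ro.from_rotvec(s['ee_rot']);q=world(P,k); c=(T@np.r_[R.inv().apply(q-s['tcp_pos']),1])[:3]; u=c[:2]/c[2]; u=u*(1+m['k1']*(u@u)); print('key px',m['intrinsics'][:2,:2]@u+m['intrinsics'][:2,2], m['intrinsics'][0,0]/c[2]/1000,'px/mm')
E
```

```text
[ 0.09834983  0.5032494   0.53342149  1.4595975  -0.49394006  1.39275373
  0.61127384]
[-0.8, -0.1, 3.7, 0.0, -0.001, 0.001, 0]
[-0.8, -0.1, 3.7, 0.0, -0.001, 0.001, 0]
[-0.8, -0.1, 3.7, 0.0, -0.001, 0.001, 0]
[-0.8, -0.1, 3.7, 0.0, -0.001, 0.001, 0]
[-0.8, -0.1, 3.7, 0.0, -0.001, 0.001, 0]
[-0.8, -0.1, 3.7, 0.0, -0.001, 0.001, 0]
[-0.8, -0.1, 3.7, 0.0, -0.001, 0.001, 0]
at 10.3 [ 0.57407873 -0.23860878  0.33803081] force [0.5 0.5 0.2] target [ 0.571 -0.223  0.073]
key px [312.09929893 205.18949992] 0.6745830426319501 px/mm
```

View pics/w1.png

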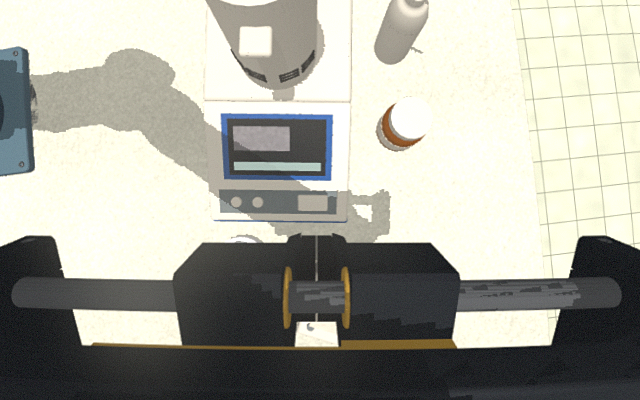

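The wrist view shows the start key at (312, 203), 2 px from the predicted (312, 205). I'll go down to it.

apply_moves --motion '[-0.8, -0.1, 3.7, 0, 0, 0, 0, -0.8, -0.1, 3.7, 0, 0, 0, 0, -0.8, -0.1, 3.7, 0, 0, 0, 0, -0.8, -0.1, 3.7, 0, 0, 0, 0, -0.8, -0.1, 3.7, 0, 0, 0, 0, -0.8, -0.1, 3.7, 0, 0, 0, 0, -0.8, -0.1, 3.7, 0, 0, 0, 0, 0, 0, 0, 0, 0, 0, 0]'

```text
time_s: 11.35
tcp_pos: [0.568, -0.2236, 0.0711]
ee_rot: [-2.194, -1.969, -0.296]
force: [0.3, -0.6, 0.7]
width: 0.006
grip_force: 0.0
```

```bash
python3 - <<'E'
from geo import *
import cv2
s=arm.state();k=np.array([-.142,-.052,.0444]); print(Ro.from_rotvec(s['ee_rot']).inv().apply(world(P,k)-s['tcp_pos'])*100, s['force'])
c=arm.get_image('side')[75:320,265:425,::-1]; cv2.imwrite('pics/s2.png',cv2.resize(cv2.convertScaleAbs(c,alpha=1.6),None,fx=2.4,fy=2.4))
E
```

```text
[0.11263208 0.25030204 2.79756764] [ 0.33535831 -0.60332641  0.72390527]
```

View pics/s2.png

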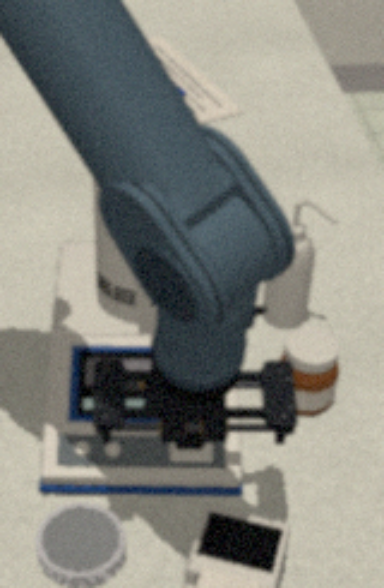

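The view shows the gripper above the key strip, clear of the jar, printer and pans. I'll go down in small steps.

apply_moves --motion '[0.1, 0.2, 1.0, 0, 0, 0, 0, 0.1, 0.1, 1.0, 0, 0, 0, 0, 0, 0, 0.3, 0, 0, 0, 0, 0, 0, 0.2, 0, 0, 0, 0, 0, 0, 0.2, 0, 0, 0, 0, 0, 0, 0.1, 0, 0, 0, 0, 0, 0, 0, 0, 0, 0, 0, 0, 0, 0, 0, 0, 0, 0]'

```text
time_s: 12.4
tcp_pos: [0.5738, -0.2164, 0.0468]
ee_rot: [-2.198, -1.972, -0.299]
force: [-0.9, -0.2, 0.5]
width: 0.004
grip_force: 0.0
```

apply_moves --motion '[0, 0, 0.1, 0, 0, 0, 0, 0, 0, 0.1, 0, 0, 0, 0, 0, 0, 0.1, 0, 0, 0, 0, 0, 0, 0.1, 0, 0, 0, 0, 0, 0, 0, 0, 0, 0, 0, 0, 0, 0, 0, 0, 0, 0, 0, 0, 0, 0, 0, 0, 0, 0, 0, 0, 0, 0, 0, 0]'

```text
time_s: 13.4
tcp_pos: [0.5739, -0.2153, 0.043]
ee_rot: [-2.198, -1.972, -0.299]
force: [-1.1, -1.2, 3.3]
width: 0.006
grip_force: 1.4
```

Contact at about 3 N, so I'll press on through.

apply_moves --motion '[0, 0, 0.1, 0, 0, 0, 0, 0, 0, 0.1, 0, 0, 0, 0, 0, 0, 0.1, 0, 0, 0, 0, 0, 0, 0.1, 0, 0, 0, 0, 0, 0, 0, 0, 0, 0, 0, 0, 0, 0, 0, 0, 0, 0, 0, 0, 0, 0, 0, 0, 0, 0, 0, 0, 0, 0, 0, 0]'

```text
time_s: 14.4
tcp_pos: [0.574, -0.2147, 0.0404]
ee_rot: [-2.198, -1.971, -0.3]
force: [-5.4, 0.2, 15.0]
width: 0.003
grip_force: 7.4
```

The key has bottomed: 15 N against a 4.5 N spring, with the travel run out. I'll retract.

apply_moves --motion '[0, 0, -0.5, 0, 0, 0, 0, 0, 0, -1.5, 0, 0, 0, 0, 0, 0, -3, 0, 0, 0, 0, 0, 0, -4, 0, 0, 0, 0, 0, 0, -4, 0, 0, 0, 0, 0, 0, -4, 0, 0, 0, 0, 0, 0, -3, 0, 0, 0, 0, 0, 0, 0, 0, 0, 0, 0]'

```text
time_s: 15.4
tcp_pos: [0.5682, -0.2683, 0.2346]
ee_rot: [-2.202, -1.974, -0.302]
force: [0.1, 0.8, 0.3]
width: 0.01
grip_force: 0.0
```

```bash
python3 - <<'E'
from station import arm
import cv2,numpy as np
ims=[]
for n in('top','wrist'):
    ims.append(cv2.convertScaleAbs(cv2.resize(arm.get_image(n)[:,:,::-1],(400,250)),alpha=1.5))
cv2.imwrite('pics/end.png',np.hstack(ims))
E
```

```text
(no output)
```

View pics/end.png

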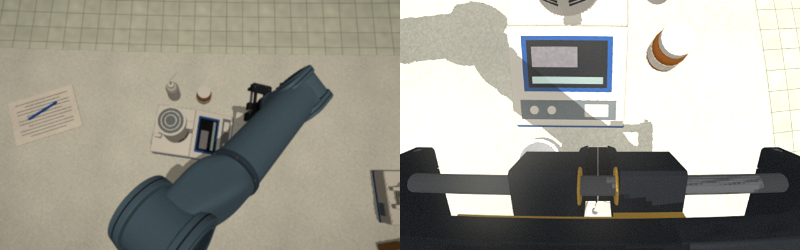

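The hood is still shut (rings at (173, 123) in the left half), the keys are up, the bottle and jar are in place, and the arm is clear. I'll hand in.

```bash
python3 -c "
from station import arm
print(arm.sign_off())"
```

```text
the job is handed in; nothing more can be done
None
```

I pushed the hood gently shut, pressed the start key until it bottomed and let it spring back, and handed the job in at about 15.5 s with the arm clear; sign-off gave no verdict, so success rests on the camera views and force readings.

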